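# Free a swollen size key from a slipper last

### The job

The size key in the slipper last on the board has swollen and jammed. Pick up the tapping block and knock the key loose sideways by pressing or tapping on its thin end (do not touch the key with the gripper while it is jammed, and do not drive it right out onto the table); lay the block back on the table, then lift the key out by its tongue and set it gently upright on the floor of the steel tray, beside the key that already stands there. Leave everything else where it is.

Things in the scene. Friction and masses are not known exactly. Their poses are not given: they have to be found in the camera images.
- jack: Adjustable wooden slipper last, 255 mm long, bolted on a board 335 x 120 x 18 mm (x -175 to +160, y -60 to +60); fixed. Origin: on the table, under the middle of the gap between toe half and heel half. x from heel to toe; y across the last, towards the side where the jammed key's thin end sticks out; z up. At the gap the last is 76 mm wide (y -38 to +38) and its top is 72 mm above the table.
- jack_gap (a point): Middle of the gap's floor: the board's top, 18 mm above the table, on which the key stands. The gap widens towards -y by 1 in 7, so the key comes free only when moved to -y. The toe half is fixed; the heel half slides on rails and a spring presses it on the key with about 14 N, so that the jammed key takes some 8 to 18 N to slide.
- heel (a joint): Opening of the sprung heel half (m): 0.0025 to 0.0041 while the key is jammed, falling as the key slides, 0 on the heel's own stop. The key is loose once its origin is at y = -16 mm of the jack (18 to 28 mm of travel); with its thin end flush with the side of the last (origin at y = -37 mm) it has 3 mm of play and lifts out freely.
- key: The jammed size key: upright hardwood wedge, about 0.27 kg. Tapered body 150 mm long (y), 60 mm high, 43 mm thick at the wide end (-y), 32 at the middle, 21 at the thin end (+y), which sticks out 39 to 49 mm from the side of the last. On top a tongue to grip. Origin: centre of the underside; x across the thickness, y towards the thin end, z up.
- key_thin_end (a point): Centre of the key's thin end face (21 mm wide, 60 mm high), where the block shall strike; 75 mm along the key's y and 30 mm above its underside.
- key_tongue (a point): Centre of the key's tongue, 83 mm above its underside: 24 mm thick (x), 70 mm long (y), parallel sides, its top 106 mm above the underside.
- block: Tapping block: hardwood bar 120 x 46 x 40 mm, about 0.17 kg, lying flat on the table. Origin: centre of the underside; x along the 120 mm, y along the 46 mm, z up. It lies in one of three places at the left, with a bristle carder and a pair of shears in the other two.
- block_center (a point): Centre of the tapping block, 20 mm above its origin.
- tray: Steel tray 270 x 210 mm (x, y), 22 mm high, walls and floor 4 mm thick; fixed, at the right. Origin: centre of its underside; x and y along its sides. The spare key stands near x = +85 mm; the other half is free.
- tray_free (a point): Middle of the free half of the tray's floor (x = -50 mm of the tray, 4 mm above the table).
- spare_key: Thinner key of the same shape (27 mm at its middle, 150 mm long, 106 mm high) standing upright in the tray with its length along the tray's y; leave it. Origin: centre of the underside.
- carder: Wooden bristle brush with handle, 170 x 55 x 28 mm, lying at the left; leave it.
- shears: Shears with black handles, 175 mm long, 13 mm high, lying at the left; leave them.
- soap: Brown soap bar 85 x 55 x 28 mm between the robot and the last; leave it.
- tumbler: Plastic tumbler, 76 mm across, 95 mm high, beyond the last; leave it.
- whole_last: A one-piece wooden last, 255 mm long, 72 mm high, beyond the board; leave it.
- jar: Amber glass jar, 68 mm across, 85 mm high, beyond the tray; leave it.

How it is judged:
On the way, in this order (a step that is already met when the one before it is completed fails the run):
1. the held block bears on the thin end of the jammed key (contact force between block and key above 3 N and contact force between the fingers and block above 2 N and y of key in the frame of jack above -0.014 m).
2. the key is knocked loose sideways, still standing in the last: the heel half rests on its stop (value of joint heel below 0.0006 m and y of key in the frame of jack below -0.014 m and z of key in the frame of jack below 0.03 m), for 0.1 s.
3. the key is lifted clear of the last in the gripper (z of key in the frame of jack above 0.075 m and contact force between the fingers and key above 1 N), for 0.1 s.
At the end, for the whole second after the job is handed in: The key stands upright (within 6 degrees) on the floor of the steel tray, at rest and released; the tapping block lies flat on the table outside the tray, at rest and released; the other things are within 30 mm of where they were (x of key in the frame of tray between -0.13 and 0.13 m and y of key in the frame of tray between -0.1 and 0.1 m and z of key in the frame of tray below 0.009 m and angle between key's own z axis and vertical below 0.1 rad and contact force between key and tray above 0.5 N and linear speed of each of key, block below 0.02 m/s and height (world z) of block_center below 0.03 m and not (x of block_center in the frame of tray between -0.135 and 0.135 m and y of block_center in the frame of tray between -0.105 and 0.105 m)); the robot touches nothing.
It fails at once if the gripper touches the key while it is still jammed in the last (contact force between the fingers and key above 0.5 N and value of joint heel above 0.0015 m and y of key in the frame of jack above -0.008 m).
It fails at once if the key topples over, or falls or is put onto the table (height (world z) of key_tongue below 0.065 m or (height (world z) of key below 0.012 m and horizontal distance between key and tray above 0.16 m)).
It fails at once if the key is let go more than 20 mm above the tray's floor (horizontal distance between key and tray below 0.13 m and z of key in the frame of tray above 0.024 m and contact force between the fingers and key below 0.05 N).
It fails at once if another thing is moved by more than 30 mm (distance of any of spare_key, carder, shears, soap, tumbler, whole_last, jar from where it was at the start of the episode above 0.03 m).
It also fails if it takes over 70 s, if anything falls off the work surface, if the arm or the gripper's body presses on something with over 40 N, if the wrist force passes 120 N, or if a joint passes its speed limit or range.

### The arm

A 6-joint arm with a two-finger parallel gripper is mounted at the origin on the work surface. World frame = base frame: x ahead of the robot, y to its left, z up, the work surface at z = 0. Lengths are in m, angles in rad, forces in N, time in s.
With the tool pointing down it reaches from about 0.25 to 0.725 m from the base axis. Payload 4 kg.
Tool frame: the origin (TCP) lies midway between the tips of the shut fingers; the grasp point (between the pads) lies 19 mm behind it; z points along the fingers, y is the line along which they close (so a half turn about z gives the same grasp; the last joint's range is limited). The gripper opens to 85 mm and grips with 20 to 120 N. Pads are 22 mm wide; open, the fingers measure 114 mm over their backs; the gripper's body (76 mm by 85 mm) begins 54 mm behind the grasp point. The pads swing forward as they close: fully open they stand 13 mm farther back than shut.
Start: joints at [-1.228, 0.241, 0.005, 1.335, 0, 1.571], TCP at [0.168, -0.471, 0.231] pointing down, gripper open.
Joint ranges: [-2.72, 2.72], [-1.05, 1.87], [-1.09, 1.28], [-1.99, 2.15], [-1.42, 1.44], [-3.14, 3.14]. Speed limits (rad/s): [2.79, 2.79, 3.14, 3.14, 3.14, 3.14].

### API

Orientations are given as [roll, pitch, yaw] about the fixed x, y, z axes, in that order (R = Rz(yaw) Ry(pitch) Rx(roll)).
In Python, from bench import observe, grab_frame, finish_job gives the robot as it stands. The module is installed in compiled form; this text tells all that it offers.
- The arm moves only by the shell command python3 -m pendant 'ROWS' [FORCE]. ROWS is JSON, a list that holds one entry, the list of rows, each a list of 7 numbers: the shift along the tool's x, y, z normalised to -1 to 1, where 1 is 25 mm, then the turn, a rotation vector about the tool's x, y, z normalised to -1 to 1, where 1 is 6 degrees, then the opening, from 0 (shut) to 1 (fully open). A call has 1 to 10 rows; each row shifts and turns the commanded pose from where the row before left it, along the tool's axes as they then stand; what a row does not reach is not made up. A row lasts 1/12 s, in which the tool goes at most 41.7 mm and 7.16 degrees, less where a joint would pass 70% of its speed; a pose out of reach is approached as far as the arm can. A call with a number of a shift or a turn outside -1 to 1 is refused whole. A call with a gripper value outside its range is refused whole. The fingers move at their own pace and stop on an object; FORCE is the grip in N (left out, the last holds). Time passes only in rows, so rows that do not move let the fingers close. It gives the time, the measured TCP pose, the force, the opening and the grip force at its end, in the units of the state.
- observe(): the state, without advancing time (a new reading comes with each control period).
- grab_frame(name): name is "scene" or "side" or "wrist"; returns a dict with "image" (480x640x3 uint8, red, green, blue), "fx", "fy", "cx", "cy" (pixels), "world_to_cam" (4x4, takes a point from world to camera coordinates). Camera axes: x right, y up, looking along -z (the intrinsics and any distortion apply to the point x, -y, -z); pixel columns grow to the right and rows downward; lengths in m; the calibration is good to about 2 mm. A picture is of the moment at which its call begins. There is no depth.
- finish_job(): hands the job in; it is judged then, once.
The state is a dict: "time_s": time; "qpos": joint angles; "dq": joint speeds; "joint_torque": joint torques, N m; "tcp_pos": TCP position; "tool_rot": TCP orientation; "force": force on the tool from outside, world axes, zero at the start; "moment": the same for the moment, N m; "finger_gap": finger opening in m; "finger_force": force on a finger pad.
Only numpy, scipy, OpenCV 4.12 (cv2) and the standard library are available. Lean on these libraries where they do the work, as an engineer would, in place of code of your own. Each camera call takes 0.05 s, during which the arm holds its last target. There are 200 camera calls.

## Working session

There is one attempt and no reset: what is moved stays moved. The work goes in short steps, Python scripts to look and compute and a shell command to move; the robot and the scene stay as the last step left them, time stands still between calls to the robot, and variables do not carry over. Pictures are saved under pics/ and viewed, at most 10 in all, crops included, and the job is handed in when it is done.

```bash
mkdir -p pics; cat > h.py <<'E'
import numpy as np, cv2
from bench import observe, grab_frame
def snap(n,out):
    f=grab_frame(n); cv2.imwrite('pics/'+out,cv2.cvtColor(f['image'],cv2.COLOR_RGB2BGR)); np.savez('pics/'+out+'.npz',**{k:np.array(f[k]) for k in f}); return f
def ray(f,u,v,z):
    M=np.array(f['world_to_cam']);R=M[:3,:3];c=-R.T@M[:3,3]
    d=R.T@np.array([(u-f['cx'])/f['fx'],-(v-f['cy'])/f['fy'],-1]); return c+d*(z-c[2])/d[2]
def proj(f,p):
    M=np.array(f['world_to_cam']);q=M[:3,:3]@np.array(p)+M[:3,3]
    return np.array([f['cx']+f['fx']*q[0]/-q[2], f['cy']-f['fy']*q[1]/-q[2]])
E
python3 - <<'E'
from h import *
for n in ('scene','side'):
    f=snap(n,n+'0.png'); print({k:f[k] for k in f if k!='image'})
print(observe())
E
```

```text
{'fx': 463.07738735828696, 'fy': 463.07738735828696, 'cx': 323.6309633005958, 'cy': 238.46984250944675, 'world_to_cam': array([[ 0.28999612,  0.95695044, -0.01216973, -0.13939608],
       [-0.7306815 ,  0.22960369,  0.64295155,  0.36660745],
       [ 0.61806699, -0.17756126,  0.76581016, -1.48277299],
       [ 0.        ,  0.        ,  0.        ,  1.        ]])}
{'fx': 552.3773293306928, 'fy': 552.3773293306928, 'cx': 328.4019791918497, 'cy': 239.38736845575647, 'world_to_cam': array([[-0.9298036 , -0.3671968 , -0.02513503,  0.5371004 ],
       [ 0.1587436 , -0.46170356,  0.87271433, -0.18676606],
       [-0.33206285,  0.8074629 ,  0.48758377, -1.09458071],
       [ 0.        ,  0.        ,  0.        ,  1.        ]])}
{'time_s': 0.1, 'qpos': array([-1.22800332e+00,  2.41315731e-01,  3.84420500e-03,  1.33521297e+00,
        7.48635255e-06,  1.57078170e+00]), 'dq': array([ 0.00038383, -0.00149062,  0.00335204,  0.00182526, -0.00017377,
        0.00097535]), 'joint_torque': array([ 3.81220498e-04, -3.73138225e+01,  2.53010005e+01,  1.08465119e-02,
        4.90896446e-05,  1.09008738e-05]), 'tcp_pos': array([ 0.16786732, -0.47036466,  0.2305073 ]), 'tool_rot': array([-3.13970449e+00, -7.51394963e-06,  3.42807615e-01]), 'force': array([ 0.26963505, -0.32336067, -0.07039572]), 'moment': array([-0.02177259, -0.00237853,  0.00186733]), 'finger_force': 0.0, 'finger_gap': 0.08552645536349937}
```

View pics/scene0.png

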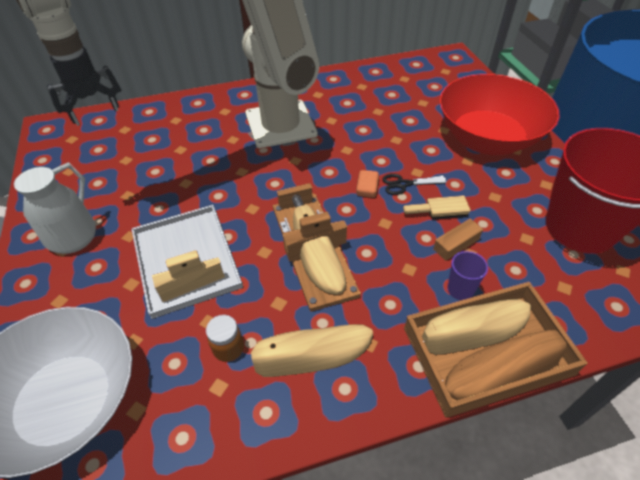

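View pics/side0.png

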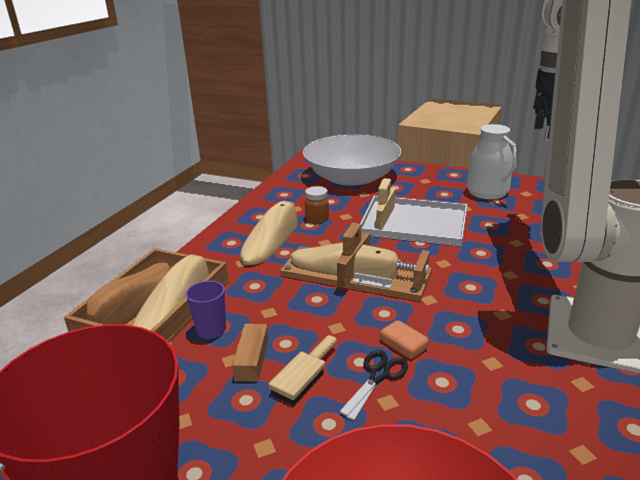

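The scene view shows the last at about (315,250), the jammed key at (320,228), the block at (458,238), and the tray at (187,260) with the spare key at (187,275). The side view shows the block at (250,350), with the key's thin end at (350,265) facing the camera. I'll enlarge both.

```bash
python3 - <<'E'
from h import *
a=cv2.imread('pics/scene0.png'); b=cv2.imread('pics/side0.png')
c=cv2.resize(a[170:320,265:495],None,fx=3.4,fy=3.4,interpolation=cv2.INTER_CUBIC); cv2.imwrite('pics/c1.png',c)  # 782x510
d=cv2.resize(b[215:390,225:445],None,fx=3.4,fy=3.4,interpolation=cv2.INTER_CUBIC); cv2.imwrite('pics/c2.png',d)
e=cv2.resize(a[195:325,120:250],None,fx=4.5,fy=4.5,interpolation=cv2.INTER_CUBIC); cv2.imwrite('pics/c3.png',e)
E
```

```text
(no output)
```

View pics/c1.png

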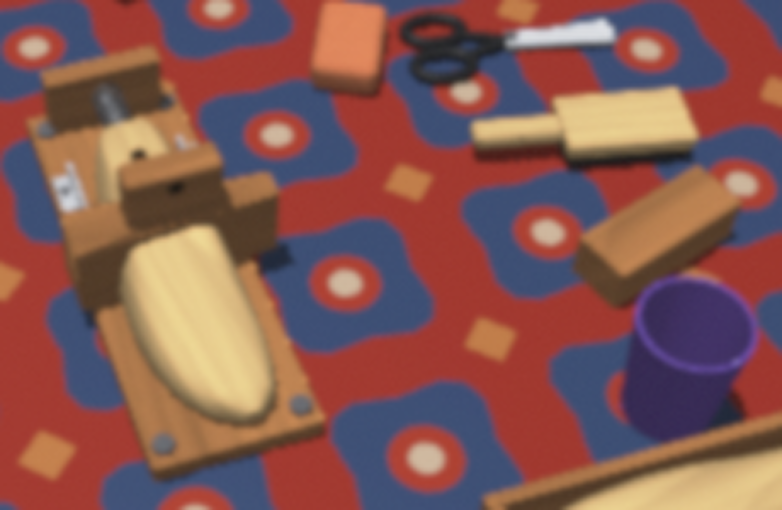

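View pics/c2.png

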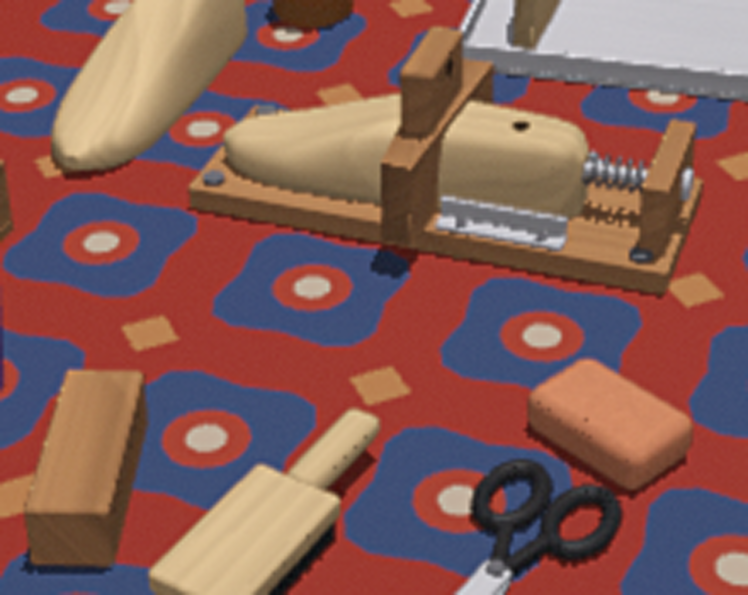

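View pics/c3.png

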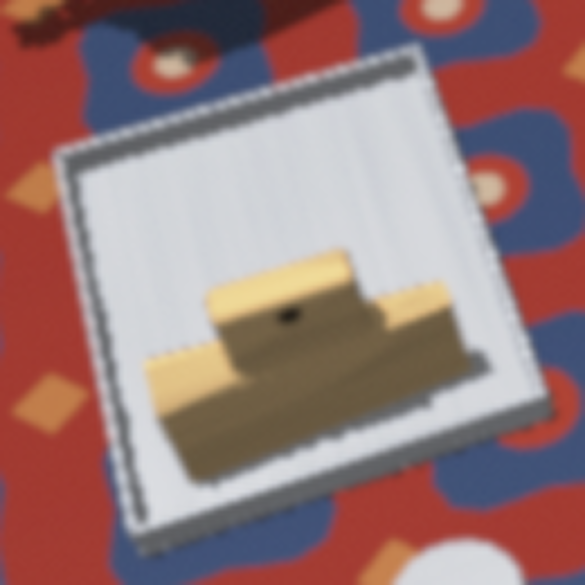

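```bash
cat > fit.py <<'E'
from h import *
from scipy.optimize import least_squares
S=dict(np.load('pics/scene0.png.npz')); D=dict(np.load('pics/side0.png.npz'))
c1=lambda p:(265+p[0]/3.4,170+p[1]/3.4); c2=lambda p:(225+p[0]/3.4,215+p[1]/3.4); c3=lambda p:(120+p[0]/4.5,195+p[1]/4.5)
def fit(name,obs,x0):
    def r(p):
        o=[]
        for f,px,l in obs:
            c,s=np.cos(p[2]),np.sin(p[2]); w=[p[0]+c*l[0]-s*l[1],p[1]+s*l[0]+c*l[1],l[2]]
            o.append(proj(f,w)-px)
        return np.array(o).ravel()
    q=least_squares(r,x0,loss='soft_l1'); print(name,q.x.round(4),'deg',np.degrees(q.x[2]).round(1)); print((r(q.x)).reshape(-1,2).round(1).tolist()); return q.x
A=lambda p,*l:(S,c1(p),np.array(l)/1000); B=lambda p,*l:(D,c2(p),np.array(l)/1000); C=lambda p,*l:(S,c3(p),np.array(l)/1000)
J=fit('jack',[A((320,418),160,60,18),A((155,465),160,-60,18),A((32,122),-175,-60,18),B((190,188),160,60,18),B((665,275),-175,60,18),B((702,182),-175,-60,18)],[.5,0,.2])
K=fit('key',[B((383,160),10.5,75,78),B((413,165),-10.5,75,78),B((383,235),10.5,75,18),B((411,243),-10.5,75,18),A((278,182),-10.5,75,78),A((118,168),-12,-35,124),A((212,145),-12,35,124),A((222,160),12,35,124),A((128,190),12,-35,124)],J)
F=fit('block',[A((580,237),-60,-23,40) if 0 else A((580,237),-60,23,40),A((620,275),-60,-23,40),A((740,203),60,-23,40),A((700,168),60,23,40),B((70,372),-60,-23,40),B((143,374),-60,23,40),B((103,513),60,23,40),B((28,513),60,-23,40)],[.6,.3,1.9])
T=fit('tray',[C((55,152),-135,-105,22),C((415,45),-135,105,22),C((550,400),135,105,22),C((135,540),135,-105,22)],[.5,-.3,.2])
c,s=np.cos(J[2]),np.sin(J[2]); d=K[:2]-J[:2]; print('key in jack',c*d[0]+s*d[1],-s*d[0]+c*d[1])
print('thin end', K[0]-.075*np.sin(K[2]),K[1]+.075*np.cos(K[2]))
print('free',T[0]-.05*np.cos(T[2]),T[1]-.05*np.sin(T[2]))
E
python3 fit.py
```

```text
jack [ 0.5329 -0.0394  0.0153] deg 0.9
[[1.3, -0.4], [-1.1, 0.1], [-1.0, -2.3], [-1.5, -0.3], [-0.2, 0.5], [0.1, -0.4]]
key [ 0.5373 -0.0366  0.0906] deg 5.2
[[-1.1, 0.6], [-0.6, 0.4], [-0.6, 1.5], [0.2, 0.4], [-3.9, -4.0], [-1.3, -0.1], [-0.3, -2.1], [0.7, 0.6], [-0.6, 0.7]]
block [0.6151 0.3045 1.8686] deg 107.1
[[-1.2, -1.8], [0.4, -0.6], [1.2, -1.2], [-0.7, -2.2], [-1.4, -1.1], [0.2, -1.1], [0.1, 0.1], [-3.3, -0.8]]
tray [ 0.4666 -0.3462  0.1061] deg 6.1
[[-0.3, 0.6], [0.9, 0.4], [0.1, -0.7], [-0.4, -0.2]]
key in jack 0.0045184239285329655 0.0026455798402848564
thin end 0.5305598131236382 0.038042788631530995
free 0.41688576975405517 -0.3514558787334243
```

```bash
cat >> fit.py <<'E'
print('---joint')
O=[(A((320,418),160,60,18),0),(A((155,465),160,-60,18),0),(A((32,122),-175,-60,18),0),(B((190,188),160,60,18),0),(B((665,275),-175,60,18),0),(B((702,182),-175,-60,18),0),(B((255,108),160,-60,18),0)]
O+=[(o,1) for o in [B((383,160),10.5,75,78),B((413,165),-10.5,75,78),B((383,235),10.5,75,18),B((411,243),-10.5,75,18),A((272,176),-10.5,75,78),A((118,168),-12,-35,124),A((212,145),-12,35,124),A((222,160),12,35,124),A((128,190),12,-35,124)]]
def r(p):
    o=[]
    for (f,px,l),k in O:
        c,s=np.cos(p[2]),np.sin(p[2]); l=l+k*np.array([p[3],p[4],0]); o.append(proj(f,[p[0]+c*l[0]-s*l[1],p[1]+s*l[0]+c*l[1],l[2]])-px)
    return np.array(o).ravel()
q=least_squares(r,[.53,-.04,.03,0,.005],loss='soft_l1'); p=q.x; print(p.round(4),np.degrees(p[2])); print(r(p).reshape(-1,2).round(1).tolist())
c,s=np.cos(p[2]),np.sin(p[2]); print('thin',p[0]+c*p[3]-s*(p[4]+.075),p[1]+s*p[3]+c*(p[4]+.075))
E
python3 fit.py | sed -n '/joint/,$p'; python3 -c "
from bench import observe;from scipy.spatial.transform import Rotation as R
print(R.from_euler('xyz',observe()['tool_rot']).as_matrix().round(3))"
```

```text
---joint
[ 0.5327 -0.0394  0.0211  0.0016  0.0021] 1.210094926020853
[[1.6, -0.7], [-0.6, -0.0], [-1.3, -2.2], [-1.5, -0.1], [0.2, 0.2], [0.1, -0.6], [-0.6, -0.8], [-1.9, 0.2], [-1.6, 0.3], [-1.4, 1.0], [-0.7, 0.3], [-1.7, -1.6], [-1.9, -1.9], [-0.2, -2.3], [0.1, 0.6], [-1.8, -0.9]]
thin 0.5326655178348406 0.03779555147334311
[[ 0.942  0.336 -0.001]
 [ 0.336 -0.942  0.002]
 [ 0.    -0.002 -1.   ]]
```

```bash
R='x'; python3 -m pendant '[[[0,0,0,0,0,-0.972,1],[0,0,0,0,0,-0.972,1],[0,0,0,0,0,-0.972,1],[0,0,0,0,0,-0.972,1],[0,0,0,0,0,-0.972,1],[0,0,0,0,0,-0.972,1],[0,0,0,0,0,-0.972,1],[0,0,0,0,0,-0.972,1]]]' >/dev/null
python3 -m pendant '[[[0,0,0,0,0,-0.972,1],[0,0,0,0,0,-0.972,1],[0,0,0,0,0,-0.972,1],[0,0,0,0,0,-0.972,1],[0,0,0,0,0,-0.972,1],[0,0,0,0,0,-0.972,1],[0,0,0,0,0,-0.972,1],[0,0,0,0,0,0,1]]]'
python3 -m pendant '[[[0.9,0.97,0,0,0,0,1],[0.9,0.97,0,0,0,0,1],[0.9,0.97,0,0,0,0,1],[0.9,0.97,0,0,0,0,1],[0.9,0.97,0,0,0,0,1],[0.9,0.97,0,0,0,0,1],[0.9,0.97,0,0,0,0,1],[0.9,0.97,0,0,0,0,1],[0.9,0.97,0,0,0,0,1]]]'
python3 -m pendant '[[[0.9,0.97,0,0,0,0,1],[0.9,0.97,0,0,0,0,1],[0.9,0.97,0,0,0,0,1],[0.9,0.97,0,0,0,0,1],[0.9,0.97,0,0,0,0,1],[0.9,0.97,0,0,0,0,1],[0.9,0.97,0,0,0,0,1],[0.9,0.97,0,0,0,0,1]]]'
python3 -c "
import h;h.snap('wrist','w1.png')"
```

```text
time_s: 1.43
tcp_pos: [0.1679, -0.4706, 0.2308]
tool_rot: [-3.142, -0.001, 1.871]
force: [-0.8, 0.6, -0.0]
finger_gap: 0.0855
finger_force: 0.0
time_s: 2.18
tcp_pos: [0.3173, -0.2116, 0.2312]
tool_rot: [3.142, -0.0, 1.866]
force: [1.1, -0.5, -0.8]
finger_gap: 0.0856
finger_force: 0.0
time_s: 2.85
tcp_pos: [0.4498, 0.0177, 0.2312]
tool_rot: [-3.141, 0.0, 1.867]
force: [1.3, -0.4, 0.0]
finger_gap: 0.0854
finger_force: 0.0
```

View pics/w1.png

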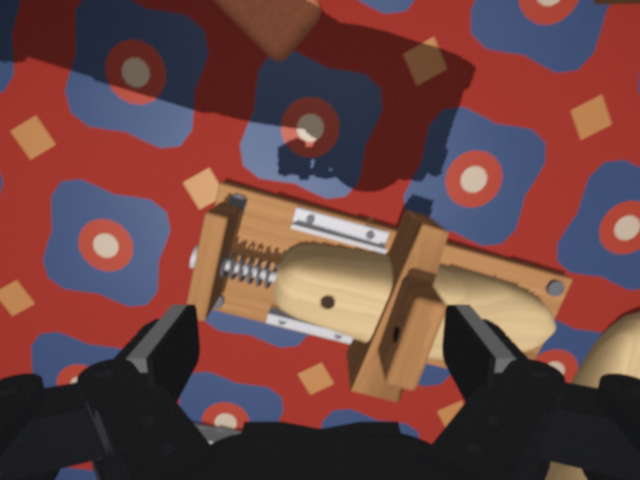

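The wrist view shows the last clearly. The board's +y corners are at (226,182) and (572,280), the thin end's top edge runs (411,212)–(447,232), and the tongue top is roughly (411,270)/(440,290)/(415,390)/(388,383).

```bash
python3 - <<'E'
from h import *
f=dict(np.load('pics/w1.png.npz'))
P=[ray(f,*p,z) for p,z in [((226,182),.018),((572,280),.018),((411,212),.078),((447,232),.078),((411,270),.124),((440,290),.124),((415,390),.124),((388,383),.124)]]
for p in P: print(p.round(4))
d=P[1]-P[0]; t=np.arctan2(d[1],d[0]); print('len,yaw',np.hypot(*d[:2]),np.degrees(t))
c,s=np.cos(t),np.sin(t); m=(P[0]+P[1])/2; o=m[:2]-np.array([[c,-s],[s,c]])@[-.0075,.06]; print('jack origin',o)
for p in P[2:]: e=p[:2]-o; print((c*e[0]+s*e[1]).round(4),(-s*e[0]+c*e[1]).round(4))
E
```

```text
[0.3645 0.0154 0.018 ]
[0.6923 0.0212 0.018 ]
[0.5109 0.0449 0.078 ]
[0.5419 0.0386 0.078 ]
[0.5117 0.0148 0.124 ]
[0.5347 0.0073 0.124 ]
[ 0.5455 -0.0682  0.124 ]
[ 0.5254 -0.0685  0.124 ]
len,yaw 0.327882549967952 0.9998792211918801
jack origin [ 0.53694992 -0.04156784]
-0.0245 0.0869
0.0064 0.08
-0.0243 0.0568
-0.0014 0.0489
0.0081 -0.0268
-0.012 -0.0267
```

```bash
python3 -m pendant '[[[0.9,0.97,0,0,0,0,1],[0.9,0.97,0,0,0,0,1],[0.9,0.97,0,0,0,0,1],[0.9,0.97,0,0,0,0,1],[0.9,0.97,0,0,0,0,1],[0.9,0.97,0,0,0,0,1],[0,0,0,0,0,0,1]]]'
python3 -c "
import h;h.snap('wrist','w2.png')"
```

```text
time_s: 3.48
tcp_pos: [0.5507, 0.1925, 0.2295]
tool_rot: [3.141, -0.002, 1.872]
force: [-0.2, -0.2, -0.3]
finger_gap: 0.0849
finger_force: 0.0
```

View pics/w2.png

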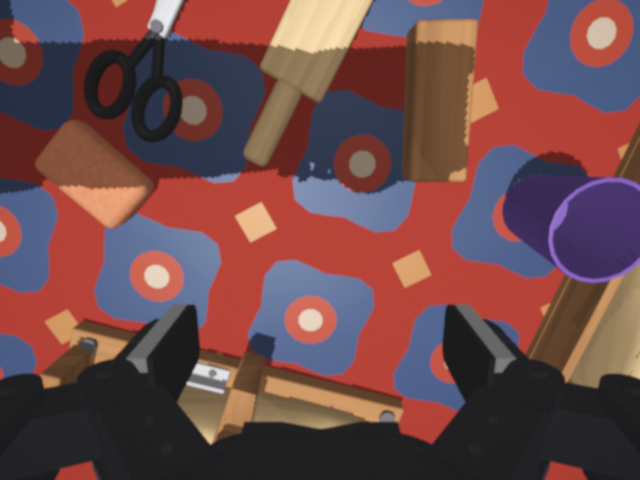

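The wrist view shows the block upright at about u 405–476, v 20–181, aligned with the tool. I'll check its position.

```bash
python3 - <<'E'
from h import *
f=dict(np.load('pics/w2.png.npz')); M=f['world_to_cam'];print('cam',(-M[:3,:3].T@M[:3,3]).round(3))
x,y,t=.6151,.3045,1.8686;c,s=np.cos(t),np.sin(t)
for z in (0,.04): print(z,[proj(f,[x+c*a-s*b,y+s*a+c*b,z]).round(0).tolist() for a,b in((-.06,.023),(-.06,-.023),(.06,-.023),(.06,.023))])
b=[ray(f,*p,z) for p,z in(((405,181),.04),((466,181),.04),((405,181),.0),((466,181),.0))]
for q in b: print(q.round(4))
E
```

```text
cam [0.531 0.256 0.372]
0 [[400.0, 175.0], [450.0, 175.0], [463.0, 29.0], [408.0, 28.0]]
0.04 [[409.0, 180.0], [466.0, 180.0], [482.0, 15.0], [419.0, 15.0]]
[0.6081 0.2385 0.04  ]
[0.6553 0.2532 0.04  ]
[0.6174 0.2364 0.    ]
[0.6703 0.2529 0.    ]
```

```bash
python3 -m pendant '[[[0.86,0.92,0,0,0,0,1],[0.86,0.92,0,0,0,0,1],[0.86,0.92,0,0,0,0,1],[0.86,0.92,0,0,0,0,1],[0,0,1,0,0,0,1],[0,0,1,0,0,0,1],[0,0,1,0,0,0,1],[0,0,1,0,0,0,1],[0,0,1,0,0,0,1],[0,0,1,0,0,0,1]]]'
python3 -m pendant '[[[0,0,0.8,0,0,0,1],[0,0,0.8,0,0,0,1],[0,0,0.7,0,0,0,1],[0,0,0.6,0,0,0,1],[0,0,0,0,0,0,1],[0,0,0,0,0,0,1]]]'
```

```text
time_s: 4.37
tcp_pos: [0.6109, 0.2955, 0.0802]
tool_rot: [-3.141, 0.0, 1.867]
force: [-0.3, 0.5, 0.2]
finger_gap: 0.0858
finger_force: 0.0
time_s: 4.87
tcp_pos: [0.6103, 0.2955, 0.0079]
tool_rot: [-3.138, 0.001, 1.868]
force: [-0.2, -0.5, 0.1]
finger_gap: 0.085
finger_force: 0.0
```

```bash
python3 -m pendant '[[[0.2,0.05,0,0,0,0,1],[0,0,0,0,0,0,0.3],[0,0,0,0,0,0,0],[0,0,0,0,0,0,0],[0,0,0,0,0,0,0],[0,0,0,0,0,0,0],[0,0,0,0,0,0,0],[0,0,0,0,0,0,0]]]' 80
python3 -m pendant '[[[0,0,0,0,0,0,0],[0,0,-0.4,0,0,0,0],[0,0,-0.8,0,0,0,0],[0,0,-0.8,0,0,0,0],[0,0,-0.8,0,0,0,0],[0,0,-0.8,0,0,0,0],[0,0,0,0,0,0,0]]]'
```

```text
time_s: 5.53
tcp_pos: [0.6123, 0.3029, 0.0105]
tool_rot: [3.138, -0.001, 1.87]
force: [1.1, 1.1, 6.0]
finger_gap: 0.045
finger_force: 84.3
time_s: 6.12
tcp_pos: [0.6131, 0.3033, 0.1036]
tool_rot: [3.135, -0.001, 1.87]
force: [1.5, 0.5, -1.4]
finger_gap: 0.0447
finger_force: 83.5
```

```bash
python3 -m pendant '[[[0,0,-0.8,0,0,0,0],[0,0,-0.8,0,0,1,0],[0,0,-0.8,0,0,1,0],[-1,-0.66,0,0,0,0,0],[-1,-0.66,0,0,0,0,0],[-1,-0.66,0,0,0,0,0],[-1,-0.66,0,0,0,0,0],[-1,-0.66,0,0,0,0,0],[-1,-0.66,0,0,0,0,0],[0,0,0,0,0,0,0]]]'
python3 -m pendant '[[[0,0,0.8,0,0,0,0],[0,0,0.8,0,0,0,0],[0,0,0.8,0,0,0,0],[0,0,0,0,0,0,0],[0,0,0,0,0,0,0],[0,0,0,0,0,0,0]]]'
python3 - <<'E'
from h import *
f=snap('wrist','w3.png');g=snap('side','s3.png')
a=g['image'][190:330,230:430]; b=cv2.resize(a,(780,546),interpolation=cv2.INTER_CUBIC)
cv2.imwrite('pics/s3c.png',b[:,:,::-1])
E
```

```text
time_s: 6.95
tcp_pos: [0.5211, 0.1392, 0.1569]
tool_rot: [-3.134, 0.003, 1.656]
force: [-0.8, -0.7, -2.4]
finger_gap: 0.0451
finger_force: 83.4
time_s: 7.45
tcp_pos: [0.5261, 0.1443, 0.0991]
tool_rot: [-3.141, -0.0, 1.66]
force: [0.8, -0.2, -2.3]
finger_gap: 0.0447
finger_force: 83.2
```

View pics/w3.png

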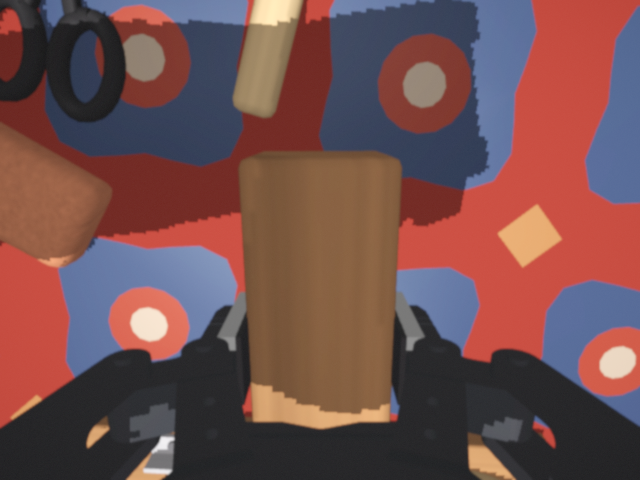

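```bash
python3 -m pendant '[[[0,0,0.8,0,0,0,0],[0,0,0.8,0,0,0,0],[0,0,0.76,0,0,0,0],[-0.4,-0.03,0,0,0,0,0],[-0.4,-0.03,0,0,0,0,0],[-0.4,-0.03,0,0,0,0,0],[-0.2,-0.014,0,0,0,0,0],[0,0,0,0,0,0,0]]]'
python3 -m pendant '[[[-0.1,-0.007,0,0,0,0,0],[-0.1,-0.007,0,0,0,0,0],[-0.1,-0.007,0,0,0,0,0],[-0.1,-0.007,0,0,0,0,0]]]'
```

```text
time_s: 8.22
tcp_pos: [0.5276, 0.1073, 0.0414]
tool_rot: [3.139, 0.0, 1.658]
force: [-0.1, -0.6, -1.7]
finger_gap: 0.0448
finger_force: 83.2
time_s: 8.55
tcp_pos: [0.5267, 0.099, 0.04]
tool_rot: [3.141, -0.001, 1.66]
force: [0.2, 6.2, -0.9]
finger_gap: 0.0449
finger_force: 83.4
```

```bash
for i in 1 2; do python3 -m pendant '[[[-0.1,-0.007,0,0,0,0,0],[-0.1,-0.007,0,0,0,0,0],[-0.1,-0.007,0,0,0,0,0],[-0.1,-0.007,0,0,0,0,0]]]'; done
```

```text
time_s: 8.88
tcp_pos: [0.527, 0.0943, 0.0405]
tool_rot: [3.14, -0.011, 1.664]
force: [-1.8, 14.1, -0.5]
finger_gap: 0.0447
finger_force: 83.6
time_s: 9.22
tcp_pos: [0.528, 0.0838, 0.0406]
tool_rot: [3.139, -0.009, 1.664]
force: [1.3, 12.7, -0.4]
finger_gap: 0.0449
finger_force: 83.5
```

```bash
for i in 1 2; do python3 -m pendant '[[[-0.1,-0.007,0,0,0,0,0],[-0.1,-0.007,0,0,0,0,0],[-0.1,-0.007,0,0,0,0,0],[-0.1,-0.007,0,0,0,0,0]]]'; done
```

```text
time_s: 9.55
tcp_pos: [0.5278, 0.0701, 0.0402]
tool_rot: [3.14, -0.001, 1.662]
force: [1.4, 2.4, -1.2]
finger_gap: 0.0447
finger_force: 83.3
time_s: 9.88
tcp_pos: [0.5274, 0.0585, 0.0398]
tool_rot: [3.142, -0.0, 1.66]
force: [0.6, 2.1, -0.8]
finger_gap: 0.0451
finger_force: 83.3
```

```bash
python3 -m pendant '[[[-0.08,-0.006,0,0,0,0,0],[-0.08,-0.006,0,0,0,0,0],[0,0,0,0,0,0,0]]]'
python3 - <<'E'
from h import *
f=snap('side','s4.png');g=snap('scene','sc4.png')
a=cv2.resize(f['image'][180:320,250:400],None,fx=2.6,fy=2.6,interpolation=cv2.INTER_CUBIC); b=cv2.resize(g['image'][160:300,260:410],None,fx=2.6,fy=2.6,interpolation=cv2.INTER_CUBIC)
cv2.imwrite('pics/v4.png',np.hstack([a,b])[:,:,::-1])
E
```

```text
time_s: 10.13
tcp_pos: [0.5274, 0.0576, 0.0403]
tool_rot: [3.141, -0.007, 1.661]
force: [0.1, 10.0, 1.6]
finger_gap: 0.0446
finger_force: 83.8
```

View pics/v4.png

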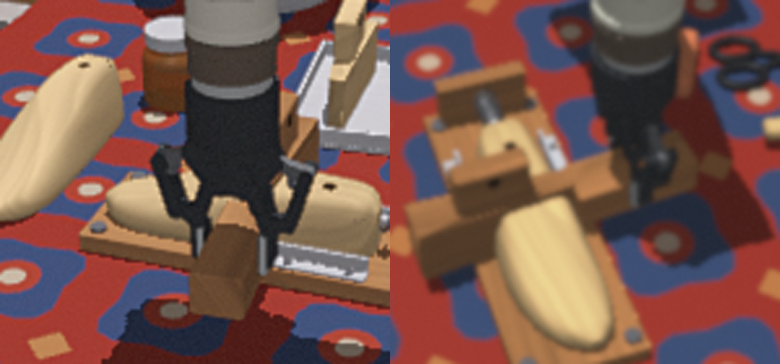

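The pair of crops shows the block end flush against the side of the last and the key still standing, pushed out to the −y side. The tongue top is centred near (487,172) in the right-hand half. I'll check the tongue, and where the soap lies relative to the put-down spot.

```bash
python3 - <<'E'
from h import *
g=dict(np.load('pics/sc4.png.npz'))
for X,Y in((443,182),(520,152),(530,166),(453,195),(487,173)): print('tongue',ray(g,260+(X-390)/2.6,160+Y/2.6,.124).round(4))
f=dict(np.load('pics/w3.png.npz'))
print('soap',ray(f,110,195,.02).round(3),ray(f,70,262,.02).round(3),'carder',ray(f,265,115,.02).round(3))
E
```

```text
tongue [ 0.5477 -0.1191  0.124 ]
tongue [ 0.5341 -0.0469  0.124 ]
tongue [ 0.5524 -0.0431  0.124 ]
tongue [ 0.5645 -0.1144  0.124 ]
tongue [ 0.5491 -0.0806  0.124 ]
soap [0.409 0.166 0.02 ] [0.384 0.125 0.02 ] carder [0.491 0.215 0.02 ]
```

```bash
python3 -m pendant '[[[0.2,0,0,0,0,0,0],[0.7,0,0,0,0,0,0],[0.8,0,0,0,0,0,0],[0.8,0,0,0,0,0,0],[0,0,0,0,0,0,0],[0,0,0,0,0,0,0]]]'
```

```text
time_s: 10.73
tcp_pos: [0.5212, 0.1168, 0.0393]
tool_rot: [-3.14, 0.002, 1.661]
force: [1.1, -0.1, -2.1]
finger_gap: 0.0447
finger_force: 83.3
```

```bash
python3 -m pendant '[[[0,0,0.5,0,0,0,0],[0,0,0.4,0,0,0,0],[0,0,0.2,0,0,0,0],[0,0,0.08,0,0,0,0],[0,0,0,0,0,0,0],[0,0,0,0,0,0,0]]]'
python3 -m pendant '[[[0,0,0,0,0,0,0.6],[0,0,0,0,0,0,1],[0,0,0,0,0,0,1],[0,0,0,0,0,0,1],[0,0,0,0,0,0,1],[0,0,0,0,0,0,1]]]'
```

```text
time_s: 11.23
tcp_pos: [0.5209, 0.1157, 0.0106]
tool_rot: [-3.14, 0.001, 1.659]
force: [-3.4, -1.4, 3.9]
finger_gap: 0.0445
finger_force: 83.9
time_s: 11.73
tcp_pos: [0.5219, 0.117, 0.0102]
tool_rot: [-3.142, 0.0, 1.66]
force: [0.1, 0.3, 0.5]
finger_gap: 0.0854
finger_force: 0.0
```

```bash
python3 -m pendant '[[[0,0,-0.5,0,0,0,1],[0,0,-1,0,0,0,1],[0,0,-1,0,0,0,1],[0,0,-1,0,0,0,1],[0,0,-1,0,0,0,1],[0,0,-1,0,0,0,1],[0,0,-1,0,0,0,1],[0,0,-1,0,0,0,1],[0,0,-1,0,0,0,1],[0,0,-1,0,0,0,1]]]' >/dev/null
python3 -m pendant '[[[-1,0.04,0,0,0,0,1],[-1,0.04,0,0,0,0,1],[-1,0.04,0,0,0,0,1],[-1,0.04,0,0,0,0,1],[-1,0.04,0,0,0,0,1],[-1,0.04,0,0,0,0,1],[-1,0.04,0,0,0,0,1],[-1,0.04,0,0,0,0,1],[-1,0.04,0,0,0,0,1],[-0.6,0.04,0,0,0,0,1]]]'
python3 -m pendant '[[[0,0,0,0,0,0,1],[0,0,0,0,0,0,1],[0,0,0,0,0,0,1]]]'
python3 - <<'E'
from h import *
f=snap('wrist','w5.png');g=snap('side','s5.png');k=snap('scene','sc5.png')
E
```

```text
time_s: 13.4
tcp_pos: [0.5532, -0.1234, 0.2476]
tool_rot: [-3.141, 0.001, 1.658]
force: [0.1, 1.0, -0.1]
finger_gap: 0.0853
finger_force: 0.0
time_s: 13.65
tcp_pos: [0.5531, -0.1203, 0.2477]
tool_rot: [-3.141, -0.001, 1.661]
force: [0.8, 0.0, -1.2]
finger_gap: 0.0859
finger_force: 0.0
```

View pics/w5.png

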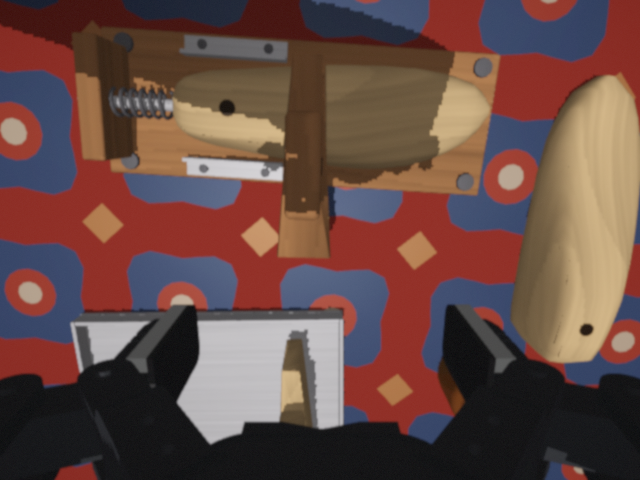

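The wrist view shows the key standing straight in the gap. The tongue top is roughly u 287–321, v 111–213, and the wide end is at (278..330,258). The tray is at lower left. I'll compute the tongue pose and the move to it.

```bash
python3 - <<'E'
from h import *
f=dict(np.load('pics/w5.png.npz'));im=f['image'];print('cam',(-f['world_to_cam'][:3,:3].T@f['world_to_cam'][:3,3]).round(3))
for p,z in(((287,111),.124),((321,111),.124),((286,213),.124),((318,213),.124),((278,258),.078),((330,258),.078),((77,322),.022),((342,311),.022)): print(p,ray(f,*p,z).round(4))
for v in(125,145,165,185,200,215,230): print(v,im[v,272:340:2].astype(int).sum(1).tolist())
# prediction of key model for candidates
for x,y,t in((.543,-.0775,.09),(.549,-.081,.12)):
  c,s=np.cos(t),np.sin(t); print([proj(f,[x+c*a-s*b,y+s*a+c*b,z]).round(0).tolist() for a,b,z in((-.012,.035,.124),(.012,.035,.124),(.012,-.035,.124),(-.012,-.035,.124),(-.0215,-.075,.078),(.0215,-.075,.078))])
E
```

```text
cam [ 0.547 -0.054  0.39 ]
(287, 111) [ 0.5252 -0.0447  0.124 ]
(321, 111) [ 0.5463 -0.0428  0.124 ]
(286, 213) [ 0.529  -0.1091  0.124 ]
(318, 213) [ 0.5501 -0.1072  0.124 ]
(278, 258) [ 0.522  -0.1557  0.078 ]
(330, 258) [ 0.5635 -0.1519  0.078 ]
(77, 322) [ 0.3241 -0.258   0.022 ]
(342, 311) [ 0.5835 -0.2225  0.022 ]
125 [445, 365, 306, 272, 274, 270, 230, 165, 164, 175, 175, 165, 168, 176, 173, 176, 176, 186, 194, 198, 193, 192, 190, 175, 170, 158, 163, 224, 264, 265, 263, 267, 267, 263]
145 [225, 230, 229, 238, 282, 339, 199, 163, 170, 174, 174, 172, 170, 169, 173, 177, 177, 174, 181, 192, 200, 189, 190, 179, 161, 159, 173, 224, 255, 260, 259, 262, 264, 260]
165 [310, 310, 311, 310, 310, 240, 149, 160, 173, 170, 171, 168, 169, 172, 172, 176, 182, 171, 180, 184, 185, 184, 186, 175, 145, 133, 157, 166, 183, 181, 179, 185, 183, 183]
185 [237, 240, 232, 236, 234, 198, 167, 163, 172, 176, 174, 174, 170, 169, 170, 177, 172, 170, 173, 180, 184, 189, 186, 177, 152, 148, 149, 153, 156, 157, 218, 326, 353, 348]
200 [232, 239, 239, 236, 244, 319, 295, 180, 176, 174, 173, 170, 177, 172, 183, 299, 305, 188, 168, 176, 176, 174, 169, 162, 145, 165, 209, 229, 175, 123, 129, 223, 315, 340]
215 [239, 238, 236, 234, 270, 363, 354, 319, 345, 360, 351, 349, 342, 344, 349, 350, 348, 348, 354, 355, 353, 343, 304, 253, 272, 245, 207, 202, 182, 133, 129, 146, 277, 317]
230 [443, 361, 259, 237, 332, 372, 363, 354, 354, 358, 351, 347, 336, 331, 327, 329, 329, 320, 317, 309, 310, 306, 293, 295, 304, 304, 269, 193, 177, 187, 219, 234, 236, 242]
[[291.0, 110.0], [330.0, 110.0], [329.0, 220.0], [293.0, 220.0], [286.0, 257.0], [340.0, 257.0]]
[[299.0, 117.0], [337.0, 116.0], [339.0, 225.0], [303.0, 226.0], [296.0, 262.0], [349.0, 261.0]]
```

```bash
python3 -m pendant '[[[0.88,-0.25,0,0,0,0.28,1],[0.88,-0.25,0,0,0,0,1],[0,0,0,0,0,0,1],[0,0,0.9,0,0,0,1],[0,0,0.9,0,0,0,1],[0,0,0.9,0,0,0,1],[0,0,0.9,0,0,0,1],[0,0,0,0,0,0,1],[0,0,0,0,0,0,1]]]'
```

```text
time_s: 14.55
tcp_pos: [0.5366, -0.0776, 0.1571]
tool_rot: [-3.139, -0.001, 1.632]
force: [-0.5, -0.2, 1.1]
finger_gap: 0.0855
finger_force: 0.0
```

```bash
python3 -m pendant '[[[0,0.04,0.8,0,0,0,1],[0,0,0.8,0,0,0,1],[0,0,0.8,0,0,0,1],[0,0,0.4,0,0,0,1],[0,0,0,0,0,0,1],[0,0,0,0,0,0,1]]]' 30
python3 -m pendant '[[[0,0,0,0,0,0,0.6],[0,0,0,0,0,0,0.45],[0,0,0,0,0,0,0.35],[0,0,0,0,0,0,0.3],[0,0,0,0,0,0,0.25],[0,0,0,0,0,0,0.2],[0,0,0,0,0,0,0.1],[0,0,0,0,0,0,0],[0,0,0,0,0,0,0],[0,0,0,0,0,0,0]]]' 40
```

```text
time_s: 15.05
tcp_pos: [0.5392, -0.0781, 0.0889]
tool_rot: [3.141, 0.0, 1.631]
force: [-0.5, -0.1, 0.3]
finger_gap: 0.0858
finger_force: 0.0
time_s: 15.88
tcp_pos: [0.538, -0.0782, 0.0884]
tool_rot: [-3.141, 0.0, 1.631]
force: [-2.7, 0.2, 6.3]
finger_gap: 0.0237
finger_force: 40.0
```

```bash
python3 -m pendant '[[[0,0,0,0,0,0,0],[0,0,-0.2,0,0,0,0],[0,0,-0.3,0,0,0,0],[0,0,-0.4,0,0,0,0],[0,0,0,0,0,0,0]]]' 60
python3 -m pendant '[[[0,0,-0.6,0,0,0,0],[0,0,-0.7,0,0,0,0],[0,0,-0.7,0,0,0,0],[0,0,-0.7,0,0,0,0],[0,0,-0.7,0,0,0,0],[0,0,0,0,0,0,0],[0,0,0,0,0,0,0]]]'
```

```text
time_s: 16.3
tcp_pos: [0.5382, -0.0781, 0.1119]
tool_rot: [-3.141, 0.0, 1.631]
force: [-2.0, -0.9, -1.7]
finger_gap: 0.0234
finger_force: 59.8
time_s: 16.88
tcp_pos: [0.5394, -0.0782, 0.1962]
tool_rot: [3.139, 0.001, 1.631]
force: [1.3, 0.3, -1.9]
finger_gap: 0.0235
finger_force: 60.3
```

```bash
python3 -m pendant '[[[0,0,0,0,0,-0.5,0],[-0.4,-0.24,0,0,0,0,0],[-0.8,-0.47,0,0,0,0,0],[-0.9,-0.53,0,0,0,0,0],[-0.9,-0.53,0,0,0,0,0],[-0.9,-0.53,0,0,0,0,0],[-0.9,-0.53,0,0,0,0,0],[-0.9,-0.53,0,0,0,0,0],[-0.9,-0.53,0,0,0,0,0],[-0.9,-0.53,0,0,0,0,0]]]' >/dev/null
python3 -m pendant '[[[-0.9,-0.53,0,0,0,0,0],[-0.9,-0.53,0,0,0,0,0],[-0.7,-0.42,0,0,0,0,0],[-0.4,-0.24,0,0,0,0,0],[0,0,0,0,0,0,0],[0,0,0,0,0,0,0],[0,0,0,0,0,0,0]]]'
```

```text
time_s: 18.3
tcp_pos: [0.415, -0.3528, 0.1947]
tool_rot: [-3.141, -0.001, 1.683]
force: [0.3, -0.1, -3.2]
finger_gap: 0.0235
finger_force: 60.0
```

```bash
python3 -m pendant '[[[0,0,0.5,0,0,0,0],[0,0,0.8,0,0,0,0],[0,0,0.8,0,0,0,0],[0,0,0.8,0,0,0,0],[0,0,0.8,0,0,0,0],[0,0,0.5,0,0,0,0],[0,0,0.3,0,0,0,0],[0,0,0,0,0,0,0],[0,0,0,0,0,0,0]]]'
python3 -m pendant '[[[0,0,0.1,0,0,0,0],[0,0,0.08,0,0,0,0],[0,0,0,0,0,0,0]]]'
```

```text
time_s: 19.05
tcp_pos: [0.4156, -0.353, 0.0829]
tool_rot: [-3.141, -0.0, 1.684]
force: [-0.3, 0.3, -1.7]
finger_gap: 0.0231
finger_force: 60.1
time_s: 19.3
tcp_pos: [0.4155, -0.3539, 0.0788]
tool_rot: [3.141, 0.001, 1.683]
force: [-0.3, -0.1, -2.6]
finger_gap: 0.0234
finger_force: 60.1
```

```bash
python3 -m pendant '[[[0,0,0.08,0,0,0,0],[0,0,0.04,0,0,0,0],[0,0,0,0,0,0,0],[0,0,0,0,0,0,0]]]'
python3 -m pendant '[[[0,0,0.06,0,0,0,0],[0,0,0,0,0,0,0],[0,0,0,0,0,0,0]]]'
```

```text
time_s: 19.63
tcp_pos: [0.415, -0.3537, 0.0753]
tool_rot: [-3.142, -0.0, 1.683]
force: [-0.1, 0.5, -1.5]
finger_gap: 0.0233
finger_force: 60.1
time_s: 19.88
tcp_pos: [0.4153, -0.3539, 0.0745]
tool_rot: [3.141, 0.001, 1.683]
force: [-1.8, 0.1, 2.6]
finger_gap: 0.0233
finger_force: 60.6
```

```bash
python3 -m pendant '[[[0,0,0.03,0,0,0,0],[0,0,0,0,0,0,0],[0,0,0,0,0,0,0],[0,0,0,0,0,0,0]]]' 20
python3 -m pendant '[[[0,0,0,0,0,0,0.35],[0,0,0,0,0,0,0.45],[0,0,0,0,0,0,0.6],[0,0,0,0,0,0,0.8],[0,0,0,0,0,0,1],[0,0,0,0,0,0,1],[0,0,0,0,0,0,1],[0,0,0,0,0,0,1]]]'
python3 -m pendant '[[[0,0,-0.3,0,0,0,1],[0,0,-0.8,0,0,0,1],[0,0,-0.8,0,0,0,1],[0,0,-0.8,0,0,0,1],[0,0,-0.8,0,0,0,1],[0,0,-0.8,0,0,0,1],[0,0,-0.8,0,0,0,1],[0,0,0,0,0,0,1],[0,0,0,0,0,0,1],[0,0,0,0,0,0,1]]]'
python3 - <<'E'
from h import *
g=snap('scene','sc9.png');im=g['image'].astype(int)
o=dict(np.load('pics/scene0.png.npz'))['image'].astype(int)
# compare spare key region & check new key vs model projection
x,y,t=.4153,-.3539,.112;c,s=np.cos(t),np.sin(t)
P=lambda a,b,z:proj(g,[x+c*a-s*b,y+s*a+c*b,z+.004])
m=np.zeros(im.shape[:2],np.uint8)
B=np.array([P(a*sg,b,z) for a,b in((.0105,.075),(.0215,-.075)) for sg in(1,-1) for z in(0,.06)]);T=np.array([P(a,b,z) for a in(.012,-.012) for b in(.035,-.035) for z in(.06,.106)])
for q in(B,T): cv2.fillConvexPoly(m,cv2.convexHull(q.astype(np.float32)).astype(np.int32),1)
w=((im[...,0]-im[...,2])>25).astype(np.uint8); r=np.zeros_like(m); 
cv2.fillConvexPoly(r,np.array([proj(g,ray(o|{}, *p,.022)) for p in((132,229),(212,205),(242,284),(150,315))]).astype(np.int32),1)
w&=r; w[258:]=0; m2=m.copy(); m2[258:]=0; print('IoU',(w&m2).sum()/((w|m2)).sum(),w.sum(),m2.sum(), np.argwhere(w).min(0),np.argwhere(w).max(0),np.argwhere(m2).min(0),np.argwhere(m2).max(0))
print(P(0,0,.106))
E
```

```text
time_s: 20.22
tcp_pos: [0.4153, -0.3539, 0.0744]
tool_rot: [3.141, 0.001, 1.683]
force: [-2.5, 1.7, 7.1]
finger_gap: 0.0236
finger_force: 61.5
time_s: 20.88
tcp_pos: [0.4151, -0.3536, 0.073]
tool_rot: [-3.142, -0.0, 1.683]
force: [-0.3, 0.1, 0.2]
finger_gap: 0.0855
finger_force: 0.0
time_s: 21.72
tcp_pos: [0.4148, -0.3534, 0.2001]
tool_rot: [-3.141, -0.0, 1.683]
force: [0.8, -0.6, 0.1]
finger_gap: 0.0856
finger_force: 0.0Traceback (most recent call last):
  File "<stdin>", line 11, in <module>
TypeError: unsupported operand type(s) for |: 'int' and 'dict'
```

```bash
python3 - <<'E'
from h import *
g=dict(np.load('pics/sc9.png.npz'));im=g['image'].astype(int)
x,y,t=.4153,-.3539,.112;c,s=np.cos(t),np.sin(t)
P=lambda a,b,z:proj(g,[x+c*a-s*b,y+s*a+c*b,z+.004])
m=np.zeros(im.shape[:2],np.uint8)
B=np.array([P(a*sg,b,z) for a,b in((.0105,.075),(.0215,-.075)) for sg in(1,-1) for z in(0,.06)]);T=np.array([P(a,b,z) for a in(.012,-.012) for b in(.035,-.035) for z in(.06,.106)])
for q in(B,T): cv2.fillConvexPoly(m,cv2.convexHull(q.astype(np.float32)).astype(np.int32),1)
ys,xs=np.argwhere(m).min(0)-8,np.argwhere(m).max(0)+8; print(ys,xs)
for v in range(ys[0],xs[0],4):
    print(v,''.join('MwX.'[0 if m[v,u] and not w else 2 if m[v,u] else 1 if w else 3] for u in range(ys[1],xs[1],2) for w in [im[v,u,0]-im[v,u,2]>18]))
E
```

```text
[200 133] [268 219]
200 wwww...................wwwwwwwwwww.....wwww
204 www.......wwwwwwww.....wwwwwwwwwww.........
208 www......wwwwwwwww.....wwXwwwwwww..........
212 wwww....wwwwwwwwwMMMMMXXXXww..............w
216 www.......MMXXXXXXXXXXXXXXX........M......w
220 www........XXXXXXXXXXXXXXXXMMMMXXXXXM......
224 wwww.......MXXXXXXXXXXXXXXXXXXXXXXXXXM.....
228 w..........MMXXXXXXXXXXXXXXXXXXXXXXXXX.....
232 ....MXXXXXXXXXXXXXXXXXXXXXXXXXXXXXXXXXM....
236 w....XXXXXXXXXXXXXXXXXXXXXXXXXXXXXXXXXX....
240 w....MXXXXXXXXXXXXXXXXXXXXXXXXXXXXXXX......
244 w.....XXXXXXXXXXXXXXXXXXXXXXXXXX...........
248 ww.....MXXXXXXXXXXXXXXXXXXM................
252 ww......MXXXXXXXXXXXX......wwwwww..........
256 www......MXXXXXX....wwwwwwwwwwwwww........w
260 www.......M.....wwwwwwwwwwwwwwwwww.wwwwwwww
264 www..............wwwwwwwwwwwwwwwwwwwwwwwwww
```

The key's silhouette matches the upright model in the tray, and the gripper is clear, so I'm handing in.

```bash
python3 -c "
from bench import finish_job; print(finish_job())"
```

```text
the job is handed in; nothing more can be done
None
```

I knocked the key loose with the tapping block, laid the block back on the table, and stood the key upright in the tray beside the spare. The job was handed in after about 22 s of robot time; no verdict came back, but a final camera check matched an upright key in the tray.

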